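# Tuck the vent-pipe flashing under the shingles of the roof hatch and hold it flat

## Task

The mushroom house's roof vent hatch lies on the bench to be fitted for a new vent pipe. Lift the metal pipe flashing up and off the bamboo storage post it hangs on, bring it over the bare roof board and slide one short edge of its plate in under the lower shingles, without prying any shingle up, until its collar stands centred over the round hole in the board and its plate is square with the hatch. Finish while still holding it there, pressed firmly flat against the board with about a kilo's worth of push, ready to be screwed down; leave the other things on the bench where they are.

Things in the scene. Friction and masses are not known exactly. Their poses are not given: they have to be found in the camera images.
- flashing: Galvanised pipe flashing, 0.24-0.375 kg: plate 220 (x) by 170 (y) by 3 mm, same both ways round, with a round open collar up from its middle: flare 62 mm wide at the plate, then a straight tube, 48 mm outside, 42 inside, from 14 to 54 mm above the underside (grip here; it balances). Origin: centre of the plate's underside, z up. At first level on the post's shoulder, peg up through the collar.
- storage_post: Fixed bamboo post, 76 mm thick, on a 140 mm square foot, left or right of the robot. The flashing rests on its flat shoulder 90 mm above the bench; a 29 mm peg stands up from the shoulder to 150 mm above the bench (6 mm above the collar's top). Origin: under its middle, on the bench; z up.
- peg_tip (a point): Tip of the storage post's peg, on its axis, 150 mm above the bench.
- vent_hatch: Fixed roof hatch lying flat: plywood board 410 (x) by 330 mm (y), top 52 mm above the bench. Origin: on the bench under the pipe hole; x points from the hole to the shingles, roughly away from the robot. Bare board x -170 to +60 mm; from +60 on, three lower shingles, undersides 10 and tops 18 mm above the board, slot 70 mm deep to a batten. Upper course x +136 to +240, top 26 mm above the board.
- pipe_hole (a point): Centre of the 60 mm round hole through the roof board, at the height of the board's top face; axes as the hatch. With the collar centred here the plate's edge reaches 50 mm in under the shingles.
- shingle_edge (a point): Point on the board's top face straight below the middle of the lower shingles' free edge, 60 mm up-roof of the hole; axes as the hatch.
- shingle_left (a joint): Lift of the left shingle of the lower course (hatch y +57 to +164 mm): 0 lying flat, positive (rad) as its free edge is lifted; it pivots on its nails 90 mm behind the free edge. It springs back; about 2 N at the free edge begins to lift it.
- shingle_mid (a joint): The same for the middle shingle (hatch y -54 to +54 mm).
- shingle_right (a joint): The same for the right shingle (hatch y -164 to -57 mm).
- hammer: Bystander: hammer lying on the bench, 290 mm long. Origin on the bench.
- nail_tin: Bystander: open round tin of nails, 80 mm wide, 75 mm tall. Origin: centre of its underside.
- spare_shingles: Bystander: stack of four spare shingles, 260 x 105 x 32 mm. Origin: centre of its underside.
- spawn_bottle: Bystander: spawn bottle with a cotton plug, 86 mm wide, about 205 mm tall. Origin: centre of its underside.
Things that resemble listed ones, but are neither listed nor needed, are in the scene too. There is more than one size of the storage_post; the one meant has the size given above.

How it is judged:
On the way, in this order (a step that is already met when the one before it is completed fails the run):
1. the flashing is lifted clear above the tip of the storage post's peg (z of flashing in the frame of peg_tip above 0.003 m), for 0.1 s.
2. the flashing lies low on the roof board with its leading edge started in under the shingles (z of flashing in the frame of pipe_hole below 0.009 m and x of flashing in the frame of pipe_hole between -0.04 and 0.025 m and y of flashing in the frame of pipe_hole between -0.05 and 0.05 m), for 0.05 s.
At the end, for the whole second after the job is handed in: Flashing flat on the board (1.4 degrees, 3 mm), collar within 10 mm of the hole's centre, square within 5 degrees, edge so 40 to 60 mm under the shingles, which lie flat (under 0.03 rad); the fingers still hold it, pressing so that the hatch bears over 6 N (its weight is 3.7 N at most) (horizontal distance between flashing and pipe_hole below 0.01 m and angle between the x axis of flashing and the x axis of vent_hatch, either way round below 0.09 rad and angle between the z axis of flashing and the z axis of vent_hatch, either way round below 0.025 rad and angle between flashing's own z axis and vertical below 0.1 rad and z of flashing in the frame of pipe_hole below 0.003 m and contact force between flashing and vent_hatch above 6 N and contact force between the fingers and flashing above 2 N and linear speed of flashing below 0.02 m/s and value of joint each of shingle_left, shingle_mid, shingle_right below 0.03 rad); the arm keeps its last pose, push and grip.
It fails at once if a shingle is pried up (its free edge lifted about 5 mm, 0.06 rad) (value of joint any of shingle_left, shingle_mid, shingle_right above 0.06 rad).
It fails at once if a bystander is moved (distance of any of hammer, nail_tin, spare_shingles, spawn_bottle from where it was at the start of the episode above 0.03 m).
It also fails if it takes over 42 s, if anything falls off the work surface, if the arm or the gripper's body presses on something with over 40 N, if the wrist force passes 120 N, or if a joint passes its speed limit or range.

## Robot

A 6-joint arm with a two-finger parallel gripper is mounted at the origin on the work surface. World frame = base frame: x ahead of the robot, y to its left, z up, the work surface at z = 0. Lengths are in m, angles in rad, forces in N, time in s.
With the tool pointing down it reaches from about 0.35 to 0.85 m from the base axis. Payload 8.1 kg.
Tool frame: the origin (TCP) lies on the centre line of the jaws, within the pads' length; the fingertips stand 14 mm ahead of it and the grasp point (between the pads) lies 5 mm behind it; z points along the fingers, y is the direction in which the jaws open and shut (so a half turn about z gives the same grasp; the last joint's range is limited). The gripper opens to 93 mm and grips with 3 to 60 N. Pads are 15 mm wide; open, the fingers measure 128 mm over their backs; the gripper's body (75 mm by 188 mm) begins 65 mm behind the grasp point.
Start: joints at [-1.416, 0.13, 1.488, -0, 1.523, -0.085], TCP at [0.143, -0.583, 0.233] pointing down, gripper open.
Joint ranges: [-2.96, 2.96], [-0.89, 2.26], [0.02, 2.5], [-1.34, 4.48], [0, 2.73], [-2.66, 2.66]. Speed limits (rad/s): [2.39, 2.39, 2.79, 3.14, 3.14, 3.14].

## Interface

Orientations are given as a 3x3 rotation matrix whose columns are the frame's x, y, z axes.
In Python, from station import readout, read_camera, calibration, manip gives the robot as it stands.
- The arm moves only by the tool step_arm, never from a script. Its argument "motion" is a list that holds one entry, the list of rows, each a list of 7 numbers: the shift along the tool's x, y, z in units of 60 mm (1.0 is 60 mm), then the turn, a rotation vector about the tool's x, y, z in units of 10 degrees (1.0 is 10 degrees), then the gripper command: -1 is shut, 1 is fully open, values between are in proportion. In form: [[[tx, ty, tz, ax, ay, az, fingers], ...]]. A call has 1 to 5 rows; each row shifts and turns the pose as measured when the row begins, along the tool's axes as they then stand; what a row does not reach is not made up. A row lasts 1/8 s, in which the tool goes at most 62.5 mm and 10.7 degrees, less where a joint would pass 70% of its speed; a pose out of reach is approached as far as the arm can. A call is refused whole if a number of a shift passes 1 or a number of a turn 1, either way. A call with a gripper value outside its range is refused whole. The fingers move at their own pace and stop on an object; "squeeze" is the grip in N (left out, the last holds). Time passes only in rows, so rows that do not move let the fingers close. It gives the time, the measured TCP pose, the force and the opening at its end, in the units of the state.
- readout.observe(): the state, without advancing time (a new reading comes with each control period).
- read_camera(name): name is "side" or "top"; returns the picture (420x560x3 uint8, red, green, blue); there is no depth.
- calibration(name): a dict with "fx", "fy", "cx", "cy" (pixels), "distortion" ([k1, k2, p1, p2, k3] as OpenCV has them; the pictures are not rectified), "position" and "rotation" of the camera in the world. Camera axes: x right, y down, z forward; pixel columns grow to the right and rows downward; lengths in m; the calibration is good to about 2 mm. A picture is of the moment at which its call begins. calibration takes no time and is no camera call.
- manip.sign_off(): hands the job in, once; it reports no verdict.
The state is a dict: "clock": time; "joints": joint angles; "qvel": joint speeds; "tau": joint torques, N m; "position": TCP position; "ee_rot": TCP orientation; "contact_force": force on the tool from outside, world axes, zero at the start; "moment": the same for the moment, N m; "opening": opening from 0.0 (shut) to 1.0 (fully open).
Only numpy, scipy, OpenCV 4.12 (cv2) and the standard library are available. Lean on these libraries where they do the work, as an engineer would, in place of code of your own. Each camera call takes 0.05 s, during which the arm holds its last target.

## Working session

There is one attempt and no reset: what is moved stays moved. The work goes in short steps, Python scripts to look and compute and a tool call to move; the robot and the scene stay as the last step left them, time stands still between calls to the robot, and variables do not carry over. Pictures are saved under pics/ and viewed, and the job is handed in when it is done.

Besides the shell and the picture viewer there is one more tool, called after "Request:" in YAML: its name, and indented under it one key for each argument. step_arm: Moves the arm, as the interface text tells. Its arguments: {"type":"object","properties":{"motion":{"type":"array","items":{"type":"array","items":{"type":"array","items":{"type":"number"}}}},"squeeze":{"type":"number"}},"required":["motion"]}

```bash
mkdir -p pics; ls; python3 - <<'E'
from station import readout, read_camera, calibration
import cv2
for n in("side","top"):
    cv2.imwrite(f"pics/{n}0.png",read_camera(n)[:,:,::-1]); print(calibration(n))
s=readout.observe(); print(s)
E
```

```text
pics
{'fx': 491.02581982842884, 'fy': 491.02581982842884, 'cx': 281.4735227429394, 'cy': 207.4759935995379, 'distortion': array([-0.17706498,  0.        ,  0.        ,  0.        ,  0.        ]), 'position': array([0.33911538, 1.15471281, 1.10070148]), 'rotation': array([[-0.98757031, -0.11553544,  0.10656659],
       [-0.15598753,  0.63714498, -0.75479412],
       [ 0.01930711, -0.76203533, -0.64724755]])}
{'fx': 516.4133787593961, 'fy': 516.4133787593961, 'cx': 281.80133490347083, 'cy': 210.7107676854908, 'distortion': array([-0.09393388,  0.        ,  0.        ,  0.        ,  0.        ]), 'position': array([ 0.37522224, -0.00303621,  1.68173613]), 'rotation': array([[-0.00920403, -0.99638254,  0.08448147],
       [-0.99985923,  0.01035551,  0.01320188],
       [-0.01402897, -0.08434807, -0.99633759]])}
{'clock': 0.1, 'joints': array([-1.41637273e+00,  1.31047931e-01,  1.48914768e+00, -4.92657890e-05,
        1.52299497e+00, -8.53744928e-02]), 'qvel': array([ 0.00055169, -0.00203494, -0.0003317 ,  0.00082822, -0.00052426,
        0.0015561 ]), 'tau': array([ 4.15065433e-04, -5.61344755e+01, -4.93095052e+01,  7.69213820e-02,
        2.91385897e-02, -7.78306298e-05]), 'position': array([ 0.14244933, -0.58235343,  0.23172732]), 'ee_rot': array([[ 9.71385394e-01,  2.37508590e-01, -2.94400851e-04],
       [ 2.37508757e-01, -9.71384127e-01,  1.57133576e-03],
       [ 8.72294292e-05, -1.59629539e-03, -9.99998722e-01]]), 'contact_force': array([-0.13578322, -0.37088792,  0.47575013]), 'moment': array([-0.02241133,  0.03889515,  0.00194853]), 'opening': 1.0010330174032553}
```

View pics/side0.png

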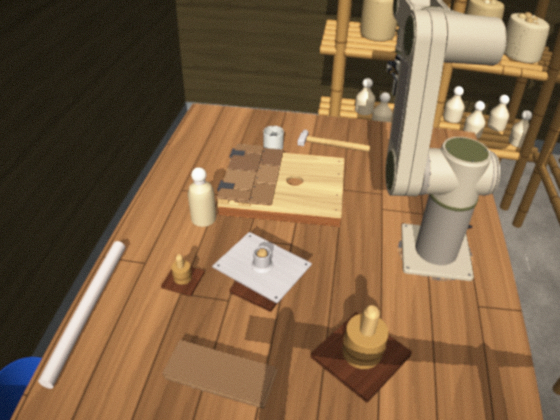

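View pics/top0.png

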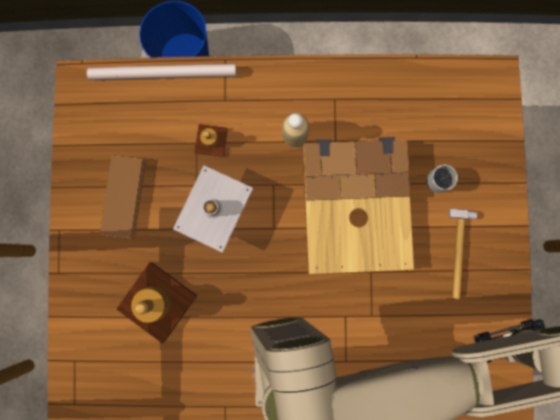

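The top view shows the plate on its post at about (213,208), the hole at about (358,217), the board corners near (308,272) and (413,268), and decoy posts at (210,137) and (150,305). I'll zoom in to measure these.

```bash
python3 - <<'E'
import cv2,numpy as np
t=cv2.imread("pics/top0.png");s=cv2.imread("pics/side0.png")
def crop(im,x,y,w,h,k,n):
    c=cv2.resize(im[y:y+h,x:x+w],None,fx=k,fy=k,interpolation=cv2.INTER_CUBIC)
    for i in range(0,w,10): cv2.putText(c,str(x+i),(i*k,8),0,.3,(0,255,0)) if i%20==0 else 0; cv2.line(c,(i*k,10),(i*k,14),(0,255,0))
    for i in range(0,h,10): cv2.putText(c,str(y+i),(0,i*k+4),0,.3,(0,255,0)) if i%20==0 else 0
    cv2.imwrite(n,c)
crop(t,165,155,100,105,5,"pics/c1.png"); crop(t,295,130,130,148,4,"pics/c2.png")
crop(s,205,225,115,85,5,"pics/c3.png"); crop(s,210,135,145,90,5,"pics/c4.png")
E
```

```text
(no output)
```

View pics/c1.png

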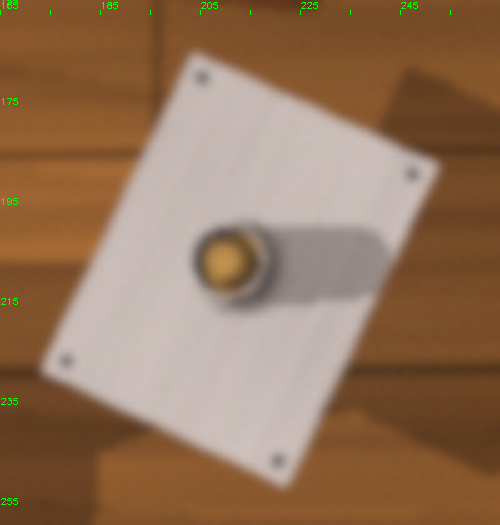

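View pics/c2.png

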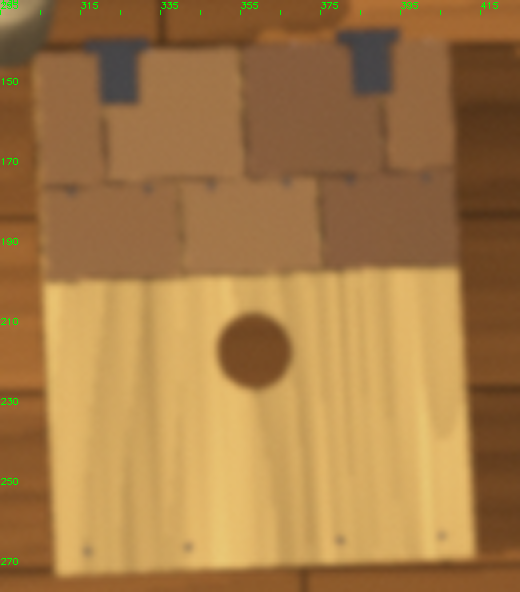

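View pics/c3.png

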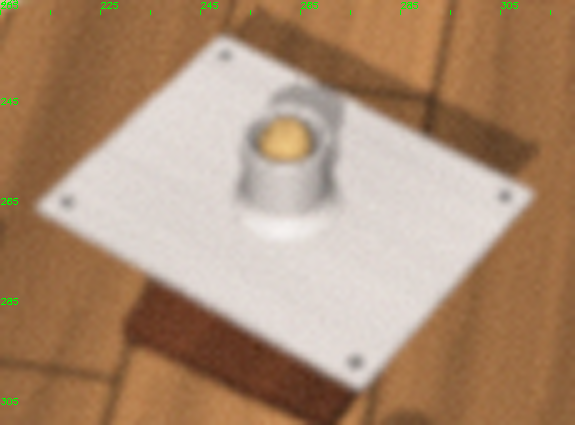

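View pics/c4.png

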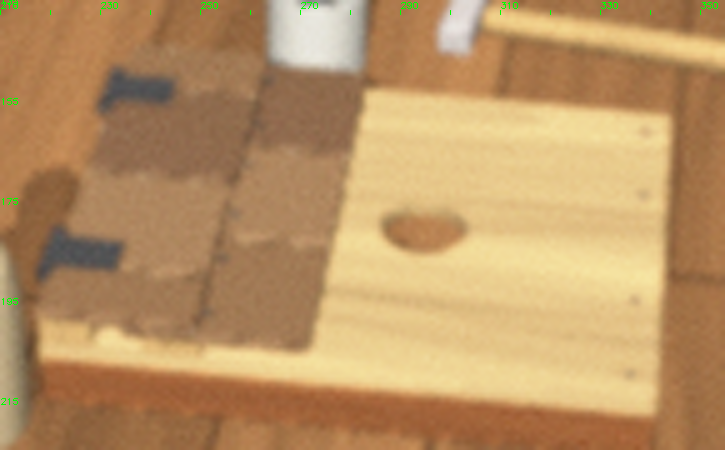

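```bash
cat > h.py <<'E'
import cv2,numpy as np
from station import calibration
C={n:calibration(n) for n in("side","top")}
def proj(n,P):
    c=C[n];R=c["rotation"].T;K=np.array([[c["fx"],0,c["cx"]],[0,c["fy"],c["cy"]],[0,0,1]])
    return cv2.projectPoints(np.asarray(P,float).reshape(-1,3),cv2.Rodrigues(R)[0],-R@c["position"],K,c["distortion"])[0][:,0]
def px(c,k,x,y): c=np.array(c,float); return (c+.5)/k-.5+[x,y]
E
python3 - <<'E'
from h import *
from scipy.optimize import least_squares
def fit(obs,z,x0):
    def tr(p,L):
        L=np.array(L,float);c,s=np.cos(p[2]),np.sin(p[2])
        return np.c_[p[0]+c*L[:,0]-s*L[:,1],p[1]+s*L[:,0]+c*L[:,1],L[:,2]+z]
    f=lambda p:np.concatenate([(proj(n,tr(p,L))-o).ravel() for n,L,o in obs])
    r=least_squares(f,x0,loss='soft_l1');print(r.x,np.rad2deg(r.x[2]),'\n',r.fun.reshape(-1,2).round(1).tolist());return r.x
top=px([(193,51),(440,163),(288,488),(40,372)],5,165,155);side=px([(220,35),(535,193),(362,390),(37,207)],5,205,225)
# identify: long side top (40,372)-(193,51)
L=[(.11,.085,.003),(.11,-.085,.003),(-.11,-.085,.003),(-.11,.085,.003)]
def un(n,uv,z): pass
T=dict(zip('abcd',L))
# side: image right=-x, up=-y
sideL=[(-0,0,0)]
for perm in range(4):
  sl=[L[(i+perm)%4] for i in range(4)]
  try: 
    print(perm);fit([('top',L,top),('side',sl,side)],.09,[.35,.28,-.4])
  except Exception as e: print(e)
print('both individually');fit([('top',L,top)],.09,[.35,.28,-.4])
print('rim collar top');
H=[(0,0,0),(-.17,.165,0),(-.17,-.165,0),(.06,.164,.018),(.06,-.164,.018)]
ho=px([(255,351),(57,576),(476,556),(44,283),(460,267)],4,295,130)
HS=[(0,0,0),(-.17,-.165,0),(-.17,.165,0),(.06,.164,.018)]
hs=px([(424,231),(672,115),(657,416),(310,350)],5,210,135)
print('hatch');fit([('top',H,ho),('side',HS,hs)],.052,[.45,-.1,0]);fit([('top',H,ho)],.052,[.45,-.1,0]);fit([('side',HS,hs)],.052,[.45,-.1,0])
E
```

```text
0
[ 0.5204516   0.23197734 -0.47239631] -27.066314593365252 
 [[1.6, -0.2], [0.6, 1.4], [-1.2, -0.0], [-0.2, -1.5], [-36.4, 33.0], [-61.3, -31.7], [34.5, -38.6], [63.4, 36.2]]
1
[ 0.52030757  0.2328352  -0.44131905] -25.28571891400141 
 [[-0.1, 0.2], [-0.3, 0.2], [-0.1, -0.3], [0.2, -0.2], [0.2, 0.4], [-0.2, -0.1], [0.0, -0.5], [0.1, -0.0]]
2
[ 0.51966763  0.23043452 -0.38022126] -21.785073460961172 
 [[-1.9, 1.0], [-0.9, -2.0], [3.3, -0.8], [2.2, 2.4], [62.7, 28.7], [-31.1, 37.4], [-64.5, -35.0], [34.5, -33.9]]
3
[ 0.5204304   0.23209937 -0.46809937] -26.820118541460566 
 [[1.3, -0.1], [0.4, 1.2], [-1.0, -0.1], [-0.1, -1.3], [27.1, 70.6], [-99.4, 1.6], [-26.9, -71.0], [99.5, -2.1]]
both individually
[ 0.52021442  0.23257611 -0.44084442] -25.25852493045598 
 [[-0.0, 0.2], [-0.3, 0.2], [-0.0, -0.2], [0.3, -0.2]]
rim collar top
hatch
[ 0.48929997 -0.22289725  0.03397681] 1.9467277607703422 
 [[-0.2, 0.1], [-0.3, 0.2], [-0.4, 0.3], [0.1, -0.0], [0.1, -0.6], [0.2, -0.5], [-0.3, 0.7], [0.3, -2.4], [-0.2, -0.3]]
[ 0.48940325 -0.22331817  0.03482017] 1.9950486908059593 
 [[-0.1, 0.1], [-0.1, 0.2], [-0.3, 0.3], [0.2, -0.0], [0.2, -0.7]]
[ 0.48881311 -0.2201032   0.03052981] 1.7492292654353687 
 [[0.2, 0.0], [-0.0, 1.2], [0.2, -1.8], [-0.4, 0.3]]
```

```bash
cat >> h.py <<'E'
from scipy.spatial.transform import Rotation as Ro
def un(n,uv,z):
    c=C[n];K=np.array([[c["fx"],0,c["cx"]],[0,c["fy"],c["cy"]],[0,0,1]])
    q=cv2.undistortPoints(np.array([[uv]],float),K,c["distortion"])[0,0]
    d=c["rotation"]@[*q,1];return c["position"]+d*(z-c["position"][2])/d[2]
def Rt(yaw): # tool down, tool y at yaw(deg)
    a=np.deg2rad(yaw);y=np.array([np.cos(a),np.sin(a),0]);z=np.array([0,0,-1.]);return np.c_[np.cross(y,z),y,z]
def plan(target,yaw,rows,p=None,R=None):
    from station import readout
    s=readout.observe();p=s["position"] if p is None else p;R=s["ee_rot"] if R is None else R
    G=Rt(yaw);rv=(Ro.from_matrix(R.T@G)).as_rotvec()
    out=[]
    p=np.array(p,float);R=np.array(R)
    for i in range(rows):
        d=R.T@(np.array(target)-p)/(rows-i);w=rv/rows
        out.append(np.r_[d/.06,np.rad2deg(w)/10].round(3).tolist())
        p=p+R@d;R=R@Ro.from_rotvec(w).as_matrix()
    for o in out:print(o)
    return p,R
def st():
    from station import readout
    s=readout.observe();print(s["clock"],s["position"].round(4),"yaw",np.rad2deg(np.arctan2(s["ee_rot"][1,1],s["ee_rot"][0,1])).round(2),"z",s["ee_rot"][:,2].round(4),"F",s["contact_force"].round(2),"M",s["moment"].round(2),s["opening"].round(3),np.rad2deg(s["joints"]).round(0))
E
python3 - <<'E'
from h import *
print(un('top',(296,122),.2),un('top',(296,135),.05),un('top',(150,305),.15),un('top',(209,137),.1),un('top',(442,178),.075))
p,R=plan([.42,-.3,.25],-50,8);print();plan([.52,.233,.22],-25.3,10,p,R)
E
```

```text
[ 0.76124191 -0.02740287  0.2       ] [ 0.75751254 -0.02934114  0.05      ] [0.2281622  0.41128428 0.15      ] [0.74325037 0.24368019 0.1       ] [ 0.60981245 -0.48834377  0.075     ]
[0.701, -0.434, -0.037, -0.001, -0.0, -0.328]
[0.725, -0.393, -0.037, -0.001, -0.0, -0.328]
[0.746, -0.351, -0.038, -0.001, -0.0, -0.328]
[0.765, -0.308, -0.038, -0.001, -0.0, -0.328]
[0.782, -0.263, -0.038, -0.001, -0.0, -0.328]
[0.795, -0.218, -0.038, -0.001, -0.0, -0.328]
[0.807, -0.172, -0.038, -0.001, -0.0, -0.328]
[0.815, -0.126, -0.038, -0.001, -0.0, -0.328]

[0.699, -0.573, 0.05, -0.0, -0.0, -0.247]
[0.723, -0.543, 0.05, -0.0, -0.0, -0.247]
[0.745, -0.511, 0.05, -0.0, -0.0, -0.247]
[0.767, -0.478, 0.05, -0.0, -0.0, -0.247]
[0.787, -0.445, 0.05, -0.0, -0.0, -0.247]
[0.805, -0.411, 0.05, -0.0, -0.0, -0.247]
[0.822, -0.376, 0.05, -0.0, -0.0, -0.247]
[0.838, -0.34, 0.05, -0.0, -0.0, -0.247]
[0.851, -0.303, 0.05, -0.0, -0.0, -0.247]
[0.864, -0.266, 0.05, -0.0, -0.0, -0.247]
```

Request:
step_arm:
  motion:
    - [[0.7,-0.43,-0.04,0,0,-0.33,1],[0.72,-0.39,-0.04,0,0,-0.33,1],[0.75,-0.35,-0.04,0,0,-0.33,1],[0.77,-0.31,-0.04,0,0,-0.33,1],[0.78,-0.26,-0.04,0,0,-0.33,1]]

```text
clock: 0.72
position: [0.3171, -0.4016, 0.2409]
ee_rot: [[0.863, 0.506, -0.002], [0.506, -0.863, 0.006], [0.001, -0.007, -1.0]]
contact_force: [0.7, -0.7, -0.2]
opening: 1.005
```

Request:
step_arm:
  motion:
    - [[0.8,-0.22,-0.04,0,0,-0.33,1],[0.8,-0.17,-0.04,0,0,-0.33,1],[0.8,-0.13,-0.04,0,0,-0.33,1],[0.7,-0.57,0,0,0,-0.25,1],[0.72,-0.54,0,0,0,-0.25,1]]

```text
clock: 1.35
position: [0.4421, -0.1815, 0.2475]
ee_rot: [[0.698, 0.717, -0.004], [0.717, -0.697, 0.008], [0.003, -0.009, -1.0]]
contact_force: [0.7, 0.8, 0.1]
opening: 1.0
```

```bash
python3 -c "
from h import *
st();plan([.52,.233,.22],-25.3,10)"
```

```text
Traceback (most recent call last):
  File "h.py", line 29, in st
    s=readout.observe();print(s["clock"],s["position"].round(4),"yaw",np.rad2deg(np.arctan2(s["ee_rot"][1,1],s["ee_rot"][0,1])).round(2),"z",s["ee_rot"][:,2].round(4),"F",s["contact_force"].round(2),"M",s["moment"].round(2),s["opening"].round(3),np.rad2deg(s["joints"]).round(0))
                                                                                                                                                                                                                                ^^^^^^^^^^^^^^^^^^
AttributeError: 'float' object has no attribute 'round'
```

```bash
sed -i 's/s\["opening"\].round(3)/round(float(s["opening"]),3)/' h.py; python3 -c "
from h import *
st();plan([.52,.233,.22],-25.3,10)"
```

```text
1.35 [ 0.4421 -0.1815  0.2475] yaw -44.23 z [-0.0042  0.0084 -1.    ] F [0.67 0.83 0.1 ] M [ 0.01 -0.06  0.01] 1.0 [-29. -12. 102.   0.  90.  16.]
[0.585, -0.388, 0.051, -0.005, -0.003, -0.189]
[0.598, -0.369, 0.051, -0.005, -0.003, -0.189]
[0.61, -0.349, 0.05, -0.005, -0.003, -0.189]
[0.621, -0.329, 0.049, -0.005, -0.003, -0.189]
[0.632, -0.308, 0.049, -0.005, -0.003, -0.189]
[0.642, -0.287, 0.048, -0.005, -0.003, -0.189]
[0.651, -0.266, 0.048, -0.005, -0.003, -0.189]
[0.659, -0.244, 0.047, -0.005, -0.003, -0.189]
[0.667, -0.222, 0.047, -0.005, -0.003, -0.189]
[0.674, -0.2, 0.046, -0.005, -0.003, -0.189]
```

Request:
step_arm:
  motion:
    - [[0.6,-0.39,0.04,0,0,-0.19,1],[0.6,-0.37,0.04,0,0,-0.19,1],[0.61,-0.35,0.04,0,0,-0.19,1],[0.62,-0.33,0.04,0,0,-0.19,1],[0.63,-0.31,0.04,0,0,-0.19,1]]

```text
clock: 1.98
position: [0.48, 0.035, 0.2354]
ee_rot: [[0.564, 0.826, -0.006], [0.826, -0.564, 0.009], [0.004, -0.01, -1.0]]
contact_force: [0.2, 0.9, -1.1]
opening: 1.0
```

Request:
step_arm:
  motion:
    - [[0.64,-0.29,0.04,0,0,-0.19,1],[0.65,-0.27,0.04,0,0,-0.19,1],[0.65,-0.24,0.04,0,0,-0.19,1],[0.66,-0.22,0.04,0,0,-0.19,1],[0,0,0,0,0,0,1]]

```text
clock: 2.6
position: [0.5076, 0.2083, 0.2242]
ee_rot: [[0.442, 0.897, -0.01], [0.897, -0.442, 0.008], [0.003, -0.012, -1.0]]
contact_force: [-0.1, 0.1, 0.2]
opening: 0.996
```

```bash
python3 -c "
from h import *
st();plan([.5203,.2328,.20],-25.3,3)"
```

```text
2.6 [0.5076 0.2083 0.2242] yaw -26.24 z [-0.0096  0.0083 -0.9999] F [-0.12  0.12  0.23] M [-0.05 -0.05 -0.  ] 0.996 [17.  0. 94.  1. 86. 43.]
[0.153, 0.005, 0.135, -0.023, -0.006, -0.031]
[0.153, 0.005, 0.135, -0.023, -0.006, -0.031]
[0.153, 0.005, 0.135, -0.023, -0.006, -0.031]
```

Request:
step_arm:
  motion:
    - [[0.16,0,0.13,-0.04,0,-0.03,1],[0.16,0,0.13,-0.03,-0.02,-0.03,1],[0.15,0,0.13,0,0,-0.03,1],[0,0,0,0,0,0,1]]

```text
clock: 3.1
position: [0.5202, 0.2333, 0.1979]
ee_rot: [[0.429, 0.903, -0.001], [0.903, -0.429, -0.002], [-0.003, -0.0, -1.0]]
contact_force: [0.4, 0.1, 0.2]
opening: 0.999
```

```bash
python3 -c "
from h import *
st();plan([.5203,.2328,.123],-25.3,4)"
```

```text
3.1 [0.5202 0.2333 0.1979] yaw -25.42 z [-0.0015 -0.0021 -1.    ] F [0.43 0.13 0.19] M [-0.02 -0.03 -0.04] 0.999 [19.  4. 93. -0. 84. 44.]
[-0.001, 0.001, 0.312, -0.001, 0.004, -0.003]
[-0.001, 0.001, 0.312, -0.001, 0.004, -0.003]
[-0.001, 0.001, 0.312, -0.001, 0.004, -0.003]
[-0.002, 0.001, 0.312, -0.001, 0.004, -0.003]
```

Request:
step_arm:
  motion:
    - [[0,0,0.31,0,0.01,0,1],[0,0,0.31,0,0,0,1],[0,0,0.31,0,0,0,1],[0,0,0.31,0,0,0,1],[0,0,0,0,0,0,1]]

```text
clock: 3.72
position: [0.519, 0.2317, 0.1166]
ee_rot: [[0.431, 0.903, -0.003], [0.903, -0.431, -0.002], [-0.003, -0.002, -1.0]]
contact_force: [-0.1, 0.7, -0.6]
opening: 1.0
```

```bash
python3 -c "
from h import *
from station import read_camera
st()
for n in('top','side'): cv2.imwrite(f'pics/g_{n}.png',cv2.resize(read_camera(n)[155:345,150:350,::-1],None,fx=3,fy=3,interpolation=2))"
```

```text
3.725 [0.519  0.2317 0.1166] yaw -25.5 z [-0.0032 -0.0016 -1.    ] F [-0.07  0.73 -0.61] M [-0.05 -0.08  0.02] 1.0 [19.  8. 97. -0. 75. 44.]
```

View pics/g_side.png

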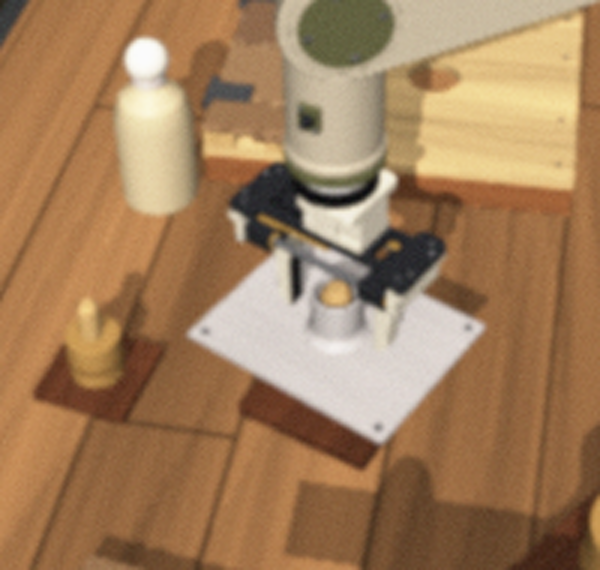

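The fingers straddle the collar (crop (335,315)) about equally on both sides. I'll raise a few mm to stay clear of the flare, then close.

Request:
step_arm:
  motion:
    - [[0,0,-0.09,0,0.01,0,1],[0,0,0,0,0,0,0.3],[0,0,0,0,0,0,-1],[0,0,0,0,0,0,-1],[0,0,0,0,0,0,-1]]
  squeeze: 45

```text
clock: 4.45
position: [0.5225, 0.2331, 0.1282]
ee_rot: [[0.43, 0.903, 0.006], [0.903, -0.43, 0.003], [0.005, 0.004, -1.0]]
contact_force: [0.4, -0.2, 0.4]
opening: 0.617
```

Request:
step_arm:
  motion:
    - [[0,0,0,0,0,0,-1],[0,0,0,0,0,0,-1],[0,0,0,0,0,0,-1]]

```text
clock: 4.82
position: [0.5223, 0.2332, 0.1282]
ee_rot: [[0.43, 0.903, 0.006], [0.903, -0.43, 0.003], [0.005, 0.004, -1.0]]
contact_force: [-0.0, -0.3, 0.5]
opening: 0.503
```

```bash
python3 -c "
from h import *
st();plan([.5203,.2328,.123],-25.3,4)"
```

```text
4.825 [0.5223 0.2332 0.1282] yaw -25.49 z [ 0.0057  0.0033 -1.    ] F [-0.03 -0.34  0.46] M [-0.01  0.15  0.  ] 0.503 [19.  7. 97.  0. 76. 44.]
[-0.005, -0.007, 0.021, 0.005, -0.008, -0.005]
[-0.005, -0.007, 0.021, 0.005, -0.008, -0.005]
[-0.005, -0.007, 0.021, 0.005, -0.008, -0.005]
[-0.005, -0.007, 0.022, 0.005, -0.008, -0.005]
```

Request:
step_arm:
  motion:
    - [[0,0,-0.2,0,0,0,-1],[0,0,-0.3,0,0,0,-1],[0,0,-0.3,0,0,0,-1],[0,0,-0.3,0,0,0,-1],[0,0,-0.3,0,0,0,-1]]

```text
clock: 5.45
position: [0.521, 0.2325, 0.2167]
ee_rot: [[0.43, 0.903, 0.004], [0.903, -0.43, 0.002], [0.004, 0.002, -1.0]]
contact_force: [-0.9, 0.2, -2.7]
opening: 0.503
```

Request:
step_arm:
  motion:
    - [[0,0,-0.2,0,0,0,-1],[0,0,0,0,0,0,-1]]

```text
clock: 5.7
position: [0.5222, 0.2329, 0.2324]
ee_rot: [[0.43, 0.903, 0.008], [0.903, -0.43, 0.004], [0.007, 0.005, -1.0]]
contact_force: [0.0, 0.6, -2.5]
opening: 0.501
```

```bash
python3 -c "
from h import *
from station import read_camera
st()
for n in('top','side'): cv2.imwrite(f'pics/l_{n}.png',read_camera(n)[:,:,::-1])
a=np.vstack([cv2.resize(cv2.imread(f'pics/l_{n}.png')[130:330,150:350],None,fx=2.9,fy=2.9,interpolation=2)[:290] if 0 else cv2.resize(cv2.imread(f'pics/l_{n}.png')[140:300,150:350],None,fx=3,fy=3,interpolation=2) for n in('side',)]);cv2.imwrite('pics/l.png',a)"
```

```text
5.7 [0.5222 0.2329 0.2324] yaw -25.49 z [ 0.0078  0.0037 -1.    ] F [ 0.    0.56 -2.5 ] M [-0.05 -0.02  0.02] 0.501 [19.  3. 90.  0. 86. 44.]
```

View pics/l.png

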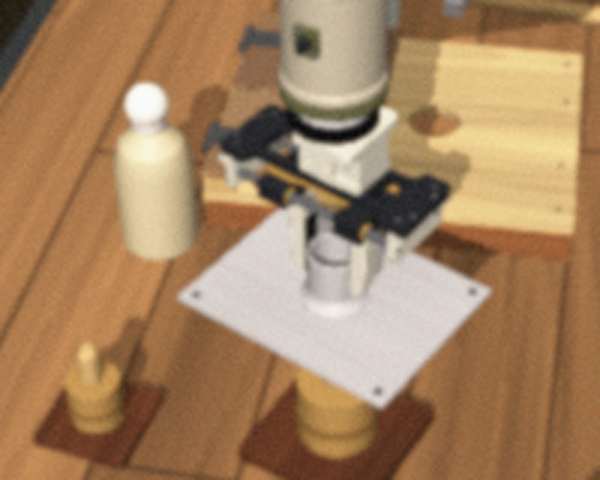

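The flashing is lifted clear of the peg. I'll carry it over to a staging pose down-roof of the shingles.

```bash
python3 -c "
from h import *
plan([.399,-.226,.20],1.8,10)"
```

```text
[-0.778, 0.145, 0.048, 0.003, -0.002, -0.273]
[-0.784, 0.107, 0.048, 0.003, -0.002, -0.273]
[-0.788, 0.07, 0.048, 0.003, -0.002, -0.273]
[-0.791, 0.032, 0.049, 0.003, -0.002, -0.273]
[-0.791, -0.005, 0.049, 0.003, -0.002, -0.273]
[-0.79, -0.043, 0.049, 0.003, -0.002, -0.273]
[-0.787, -0.08, 0.05, 0.003, -0.002, -0.273]
[-0.782, -0.118, 0.05, 0.003, -0.002, -0.273]
[-0.776, -0.155, 0.05, 0.003, -0.002, -0.273]
[-0.768, -0.192, 0.051, 0.003, -0.002, -0.273]
```

Request:
step_arm:
  motion:
    - [[-0.4,0.08,0,0,0,-0.15,-1],[-0.78,0.12,0,0,0,-0.27,-1],[-0.78,0.09,0,0,0,-0.27,-1],[-0.79,0.05,0,0,0,-0.27,-1],[-0.79,0.02,0,0,0,-0.27,-1]]

```text
clock: 6.42
position: [0.4633, 0.0227, 0.2236]
ee_rot: [[0.216, 0.976, -0.004], [0.976, -0.216, 0.002], [0.001, -0.004, -1.0]]
contact_force: [0.9, -0.1, -1.6]
opening: 0.501
```

Request:
step_arm:
  motion:
    - [[-0.79,-0.02,0.05,0,0,-0.27,-1],[-0.79,-0.06,0.05,0,0,-0.27,-1],[-0.78,-0.1,0.05,0,0,-0.27,-1],[-0.78,-0.13,0.05,0,0,-0.27,-1],[-0.4,-0.1,0.05,0,0,-0.15,-1]]

```text
clock: 7.05
position: [0.4054, -0.1918, 0.2029]
ee_rot: [[-0.003, 1.0, -0.01], [1.0, 0.003, 0.004], [0.004, -0.01, -1.0]]
contact_force: [1.5, -0.4, -2.6]
opening: 0.498
```

```bash
python3 -c "
from h import *
st();plan([.399,-.226,.17],1.8,5)"
```

```text
7.05 [ 0.4054 -0.1918  0.2029] yaw 0.19 z [-0.0102  0.0041 -0.9999] F [ 1.51 -0.39 -2.6 ] M [-0.03 -0.06  0.02] 0.498 [-32. -15. 110.  -0.  86. -32.]
[-0.114, -0.021, 0.109, -0.012, -0.005, -0.032]
[-0.114, -0.021, 0.109, -0.012, -0.005, -0.032]
[-0.114, -0.022, 0.11, -0.012, -0.005, -0.032]
[-0.114, -0.023, 0.11, -0.012, -0.005, -0.032]
[-0.113, -0.024, 0.11, -0.012, -0.005, -0.032]
```

Request:
step_arm:
  motion:
    - [[-0.13,-0.02,0.1,-0.03,-0.01,-0.04,-1],[-0.12,-0.02,0.1,-0.03,-0.02,-0.04,-1],[-0.11,-0.02,0.1,0,0,-0.04,-1],[-0.1,-0.02,0.1,0,0,-0.04,-1],[0,0,0,0,0,0,-1]]

```text
clock: 7.68
position: [0.3995, -0.2192, 0.1745]
ee_rot: [[-0.032, 0.999, -0.003], [0.999, 0.032, 0.002], [0.002, -0.003, -1.0]]
contact_force: [-0.2, 0.5, -2.1]
opening: 0.5
```

```bash
cat >> h.py <<'E'
def shot(tag,box,k,n):
    from station import read_camera
    im=read_camera(n)[:,:,::-1];x,y,w,h=box
    c=cv2.resize(im[y:y+h,x:x+w],None,fx=k,fy=k,interpolation=2);cv2.imwrite(f'pics/{tag}_{n}.png',c)
E
python3 -c "
from h import *
st();shot('s',(290,160,140,140),4,'top');shot('s',(220,110,160,120),5,'side')"
```

```text
7.675 [ 0.3995 -0.2192  0.1745] yaw 1.81 z [-0.0027  0.002  -1.    ] F [-0.22  0.51 -2.08] M [-0.1  -0.07  0.04] 0.5 [-35. -13. 111.   0.  82. -37.]
```

View pics/s_top.png

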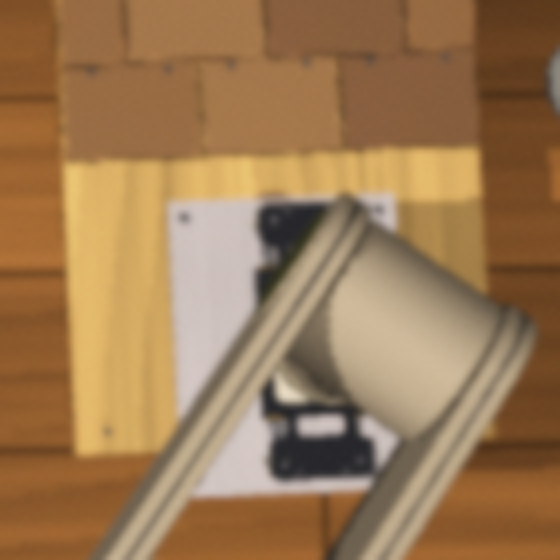

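View pics/s_side.png

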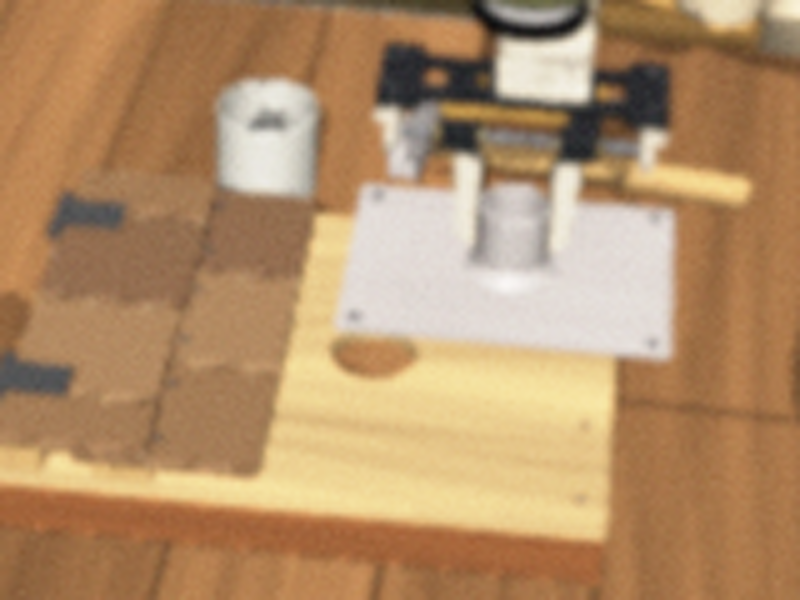

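```bash
cat >> h.py <<'E'
from scipy.optimize import least_squares
def fit6(obs,x0):
    f=lambda p:np.concatenate([(proj(n,np.array(L)@Ro.from_euler('ZYX',p[3:]).as_matrix().T+p[:3])-o).ravel() for n,L,o in obs])
    r=least_squares(f,x0,loss='soft_l1',x_scale=[.01]*6);print(r.x[:3].round(4),np.rad2deg(r.x[3:]).round(2),r.fun.round(1).tolist());return r.x
E
python3 -c "
from h import *
L=lambda x,y:(.11*x,.085*y,.003)
fit6([('top',[L(1,1),L(1,-1),L(-1,1)],px([(168,203),(395,194),(194,497)],4,290,160)),('side',[L(1,-1),L(-1,-1),L(-1,1),L(1,1)],px([(363,184),(677,207),(671,357),(333,330)],5,220,110))],[.4,-.22,.136,.03,0,0])
"
```

```text
[ 0.3989 -0.2233  0.1359] [ 2.27  0.75 -1.52] [0.6, 0.1, 0.4, -0.6, -1.7, 0.3, -0.0, 0.1, -0.9, 0.0, 0.1, -0.1, 0.8, 0.1]
```

Plate corners are found in both views. The plate is level to within about 1.5° and slightly offset in y. I'll descend just short of the shingles.

```bash
python3 -c "
from h import *
plan([.4193,-.2231,.100],1.8,5)"
```

```text
[-0.016, 0.065, 0.25, -0.002, -0.002, 0.0]
[-0.016, 0.065, 0.25, -0.002, -0.002, 0.0]
[-0.016, 0.065, 0.25, -0.002, -0.002, 0.0]
[-0.016, 0.065, 0.25, -0.002, -0.002, 0.0]
[-0.015, 0.065, 0.25, -0.002, -0.002, 0.0]
```

Request:
step_arm:
  motion:
    - [[-0.02,0.07,0.24,0,0,0,-1],[-0.02,0.07,0.24,0,0,0,-1],[-0.02,0.07,0.24,0,0,0,-1],[-0.02,0.07,0.22,0,0,0,-1],[0,0,0,0,0,0,-1]]

```text
clock: 8.4
position: [0.4179, -0.2228, 0.114]
ee_rot: [[-0.032, 0.999, -0.003], [0.999, 0.032, 0.002], [0.002, -0.002, -1.0]]
contact_force: [-0.6, 0.5, -2.4]
opening: 0.503
```

```bash
python3 -c "
from h import *
st();plan([.4193,-.2231,.094],1.8,2)"
```

```text
8.4 [ 0.4179 -0.2228  0.114 ] yaw 1.85 z [-0.0025  0.0023 -1.    ] F [-0.64  0.46 -2.44] M [-0.09 -0.08  0.05] 0.503 [-34.  -7. 112.   0.  75. -36.]
[-0.004, 0.012, 0.167, -0.007, -0.007, 0.003]
[-0.003, 0.012, 0.167, -0.007, -0.007, 0.003]
```

Request:
step_arm:
  motion:
    - [[0,0.02,0.1,0,0,0,-1],[0,0,0.1,0,0,0,-1],[0,0,0.08,0,0,0,-1],[0,0,0,0,0,0,-1]]

```text
clock: 8.9
position: [0.4195, -0.223, 0.0968]
ee_rot: [[-0.032, 0.999, -0.002], [0.999, 0.032, 0.002], [0.002, -0.002, -1.0]]
contact_force: [0.8, 0.6, -2.7]
opening: 0.502
```

```bash
python3 -c "
from h import *
st();shot('t',(220,110,160,120),5,'side')"
```

```text
8.9 [ 0.4195 -0.223   0.0968] yaw 1.85 z [-0.0016  0.0016 -1.    ] F [ 0.82  0.6  -2.69] M [-0.01 -0.09 -0.05] 0.502 [-34.  -6. 113.   0.  73. -36.]
```

View pics/t_side.png

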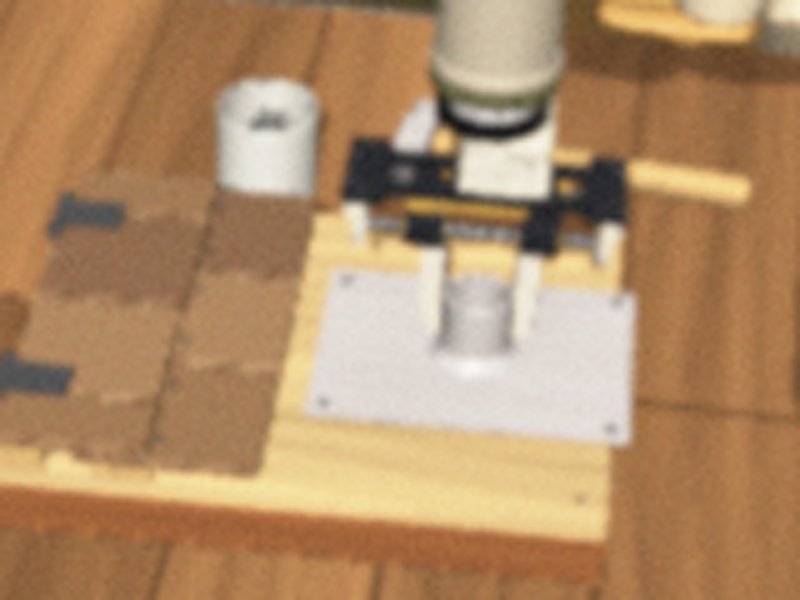

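```bash
python3 -c "
from h import *
L=lambda x,y:(.11*x,.085*y,.003)
o=[('side',[L(1,-1),L(-1,-1),L(-1,1),L(1,1)],px([(332,271),(637,292),(630,443),(306,411)],5,220,110))]
fit6(o,[.42,-.22,.058,.03,0,0])
for z in(.054,.058,.062):
  L2=o[0][1]
  r=least_squares(lambda p:(proj('side',np.array(L2)@Ro.from_euler('Z',p[2]).as_matrix().T+[p[0],p[1],z])-o[0][2]).ravel(),[.42,-.22,.03]);print(z,r.x,r.fun.round(1))
"
```

```text
[ 0.4177 -0.2169  0.0655] [ 2.    0.42 -0.02] [0.3, -0.4, -0.2, 0.4, 0.2, -0.4, -0.2, 0.4]
0.054 [ 0.41853092 -0.23185996  0.03876145] [ 0.5 -0.3 -0.7  0.7 -0.1 -0.4  0.2  0.2]
0.058 [ 0.41823636 -0.22665176  0.03873565] [ 0.4 -0.4 -0.6  0.6  0.1 -0.4  0.1  0.2]
0.062 [ 0.41794187 -0.22144426  0.03870955] [ 0.3 -0.5 -0.5  0.6  0.2 -0.3 -0.   0.3]
```

Request:
step_arm:
  motion:
    - [[0.03,0,0.04,0,0,0,-1],[0,0,0.04,0,0,0,-1]]

```text
clock: 9.2
position: [0.4201, -0.2215, 0.0928]
ee_rot: [[-0.032, 0.999, -0.0], [0.999, 0.032, 0.001], [0.001, -0.0, -1.0]]
contact_force: [-1.0, 0.6, -3.1]
opening: 0.5
```

Request:
step_arm:
  motion:
    - [[0,0,0.03,0,0,0,-1],[0,0,0,0,0,0,-1]]

```text
clock: 9.45
position: [0.4201, -0.2215, 0.0908]
ee_rot: [[-0.032, 0.999, -0.0], [0.999, 0.032, 0.001], [0.001, 0.0, -1.0]]
contact_force: [0.3, 0.5, -2.5]
opening: 0.499
```

Request:
step_arm:
  motion:
    - [[0,0,0.03,0,0,0,-1],[0,0,0,0,0,0,-1]]

```text
clock: 9.7
position: [0.4206, -0.2219, 0.0905]
ee_rot: [[-0.032, 0.999, 0.001], [0.999, 0.032, -0.0], [-0.0, 0.001, -1.0]]
contact_force: [-0.3, -0.1, -1.2]
opening: 0.501
```

Request:
step_arm:
  motion:
    - [[0,0,0.03,0,0,0,-1],[0,0,0,0,0,0,-1]]

```text
clock: 9.95
position: [0.4209, -0.2222, 0.0904]
ee_rot: [[-0.032, 0.999, 0.002], [0.999, 0.032, -0.001], [-0.001, 0.002, -1.0]]
contact_force: [-1.0, 0.0, -1.2]
opening: 0.498
```

Touching now: the weight reading fell from 2.6 to 1.2 N. I'll slide it in lightly.

Request:
step_arm:
  motion:
    - [[0,0.15,0,0,0,0,-1],[0,0.15,0,0,0,0,-1],[0,0.15,0,0,0,0,-1],[0,0,0,0,0,0,-1]]

```text
clock: 10.45
position: [0.4504, -0.2215, 0.0903]
ee_rot: [[-0.032, 0.999, 0.002], [0.999, 0.032, -0.001], [-0.001, 0.002, -1.0]]
contact_force: [1.4, -0.8, 0.6]
opening: 0.504
```

```bash
python3 -c "
from h import *
st();shot('u',(220,110,160,120),5,'side')"
```

```text
10.45 [ 0.4504 -0.2215  0.0903] yaw 1.85 z [ 0.0022 -0.001  -1.    ] F [ 1.4  -0.82  0.57] M [ 0.18 -0.28 -0.05] 0.504 [-32.  -1. 110.   0.  71. -34.]
```

View pics/u_side.png

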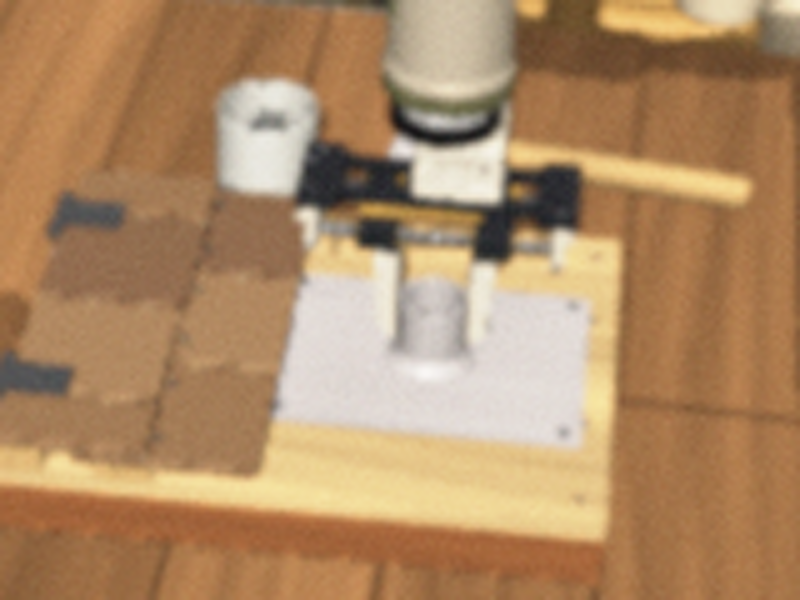

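The plate's leading edge has gone under the shingles (edge line x≈280–300 in the crop) and the shingles still lie flat. The force is small, so I'll continue.

Request:
step_arm:
  motion:
    - [[0,0.15,0,0,0,0,-1],[0,0.15,0,0,0,0,-1],[0,0,0,0,0,0,-1]]

```text
clock: 10.88
position: [0.4694, -0.2209, 0.0903]
ee_rot: [[-0.032, 0.999, 0.002], [0.999, 0.032, -0.001], [-0.001, 0.002, -1.0]]
contact_force: [1.8, -0.5, 0.6]
opening: 0.503
```

```bash
python3 -c "
from h import *
st();plan([.490,-.2206,.0902],1.8,2)"
```

```text
10.875 [ 0.4694 -0.2209  0.0903] yaw 1.84 z [ 0.0022 -0.001  -1.    ] F [ 1.82 -0.52  0.62] M [ 0.12 -0.35 -0.14] 0.503 [-31.   2. 107.   0.  71. -33.]
[-0.003, 0.172, 0.002, 0.006, 0.003, 0.002]
[-0.003, 0.172, 0.001, 0.006, 0.003, 0.002]
```

Request:
step_arm:
  motion:
    - [[0,0.17,0,0,0,0,-1],[0,0.15,0,0,0,0,-1],[0,0,0,0,0,0,-1]]

```text
clock: 11.25
position: [0.4899, -0.2203, 0.0903]
ee_rot: [[-0.032, 0.999, 0.002], [0.999, 0.032, -0.001], [-0.001, 0.002, -1.0]]
contact_force: [1.6, 0.0, 0.9]
opening: 0.5
```

```bash
python3 -c "
from h import *
st();shot('v',(220,110,160,120),5,'side');shot('v',(290,130,140,148),4,'top');plan([.490,-.2206,.0902],1.8,1)"
```

```text
11.25 [ 0.4899 -0.2203  0.0903] yaw 1.84 z [ 0.0021 -0.001  -1.    ] F [1.6  0.01 0.93] M [ 0.12 -0.21 -0.04] 0.5 [-30.   4. 104.   0.  72. -32.]
[-0.006, 0.008, 0.002, 0.012, 0.005, 0.002]
```

View pics/v_side.png

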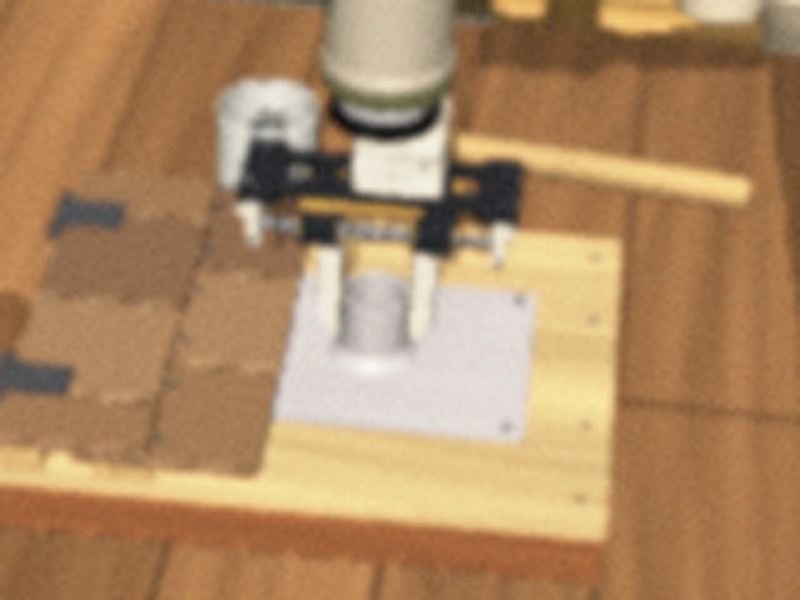

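View pics/v_top.png

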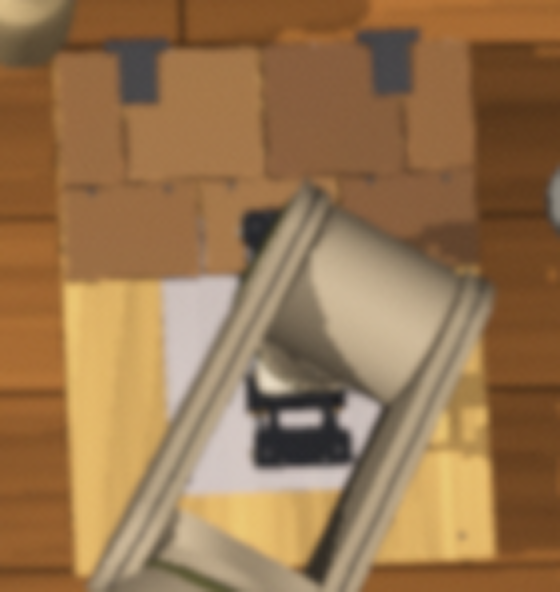

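```bash
python3 -c "
from h import *
h=np.array([.4893,-.2232]);a=.034;R=np.array([[np.cos(a),-np.sin(a)],[np.sin(a),np.cos(a)]])
loc=lambda n,uv:((un(n,uv,.055)[:2]-h)@R*1000).round(1)
for c in[(187,494),(163,281)]: print('top',loc('top',px([c],4,290,130)[0]))
for c in[(536,292),(523,440),(277,420)]: print('side',loc('side',px([c],5,220,110)[0]))
"
```

```text
top [-109.1   75.3]
top [59.6 85.6]
side [-109.4  -87.7]
side [-109.4   85.4]
side [58.1 88.4]
```

Trailing corners read hatch x = −109.4 mm at both ends (the ideal is −110), so it is centred and square. The next step is pressing down.

Request:
step_arm:
  motion:
    - [[0,0,0.05,0,0,0,-1],[0,0,0.05,0,0,0,-1]]
  squeeze: 60

```text
clock: 11.6
position: [0.4896, -0.2204, 0.09]
ee_rot: [[-0.032, 0.999, 0.002], [0.999, 0.032, -0.001], [-0.001, 0.002, -1.0]]
contact_force: [-14.5, 7.7, 30.5]
opening: 0.498
```

Request:
step_arm:
  motion:
    - [[0,0,0.08,0,0,0,-1],[0,0,0.08,0,0,0,-1]]

```text
clock: 11.85
position: [0.4896, -0.2204, 0.09]
ee_rot: [[-0.032, 0.999, 0.002], [0.999, 0.032, -0.001], [-0.001, 0.002, -1.0]]
contact_force: [-22.0, 10.5, 43.0]
opening: 0.502
```

That is much stiffer than needed, so I'll ease to about 10 N.

Request:
step_arm:
  motion:
    - [[0,0,0.01,0,0,0,-1],[0,0,0.01,0,0,0,-1]]

```text
clock: 12.1
position: [0.4897, -0.2206, 0.0904]
ee_rot: [[-0.032, 0.999, 0.003], [0.999, 0.032, -0.002], [-0.002, 0.003, -1.0]]
contact_force: [1.2, -0.7, 2.1]
opening: 0.5
```

Request:
step_arm:
  motion:
    - [[0,0,0.02,0,0,0,-1],[0,0,0.02,0,0,0,-1]]

```text
clock: 12.35
position: [0.4897, -0.2208, 0.09]
ee_rot: [[-0.032, 0.999, 0.003], [0.999, 0.032, -0.002], [-0.002, 0.003, -1.0]]
contact_force: [-6.5, 4.0, 18.2]
opening: 0.498
```

Request:
step_arm:
  motion:
    - [[0,0,0.02,0,0,0,-1],[0,0,0.02,0,0,0,-1]]

```text
clock: 12.6
position: [0.4897, -0.2208, 0.09]
ee_rot: [[-0.032, 0.999, 0.003], [0.999, 0.032, -0.001], [-0.001, 0.002, -1.0]]
contact_force: [-6.3, 3.8, 16.7]
opening: 0.497
```

Request:
step_arm:
  motion:
    - [[0,0,0.012,0,0,0,-1],[0,0,0.012,0,0,0,-1],[0,0,0.012,0,0,0,-1]]

```text
clock: 12.98
position: [0.4897, -0.2208, 0.0901]
ee_rot: [[-0.032, 0.999, 0.002], [1.0, 0.032, -0.001], [-0.001, 0.002, -1.0]]
contact_force: [-4.3, 2.0, 12.5]
opening: 0.5
```

```bash
python3 -c "
from h import *
st();shot('w',(220,110,160,120),5,'side');st()"
```

```text
12.975 [ 0.4897 -0.2208  0.0901] yaw 1.81 z [ 2.2e-03 -9.0e-04 -1.0e+00] F [-4.34  2.02 12.52] M [0.78 0.82 0.06] 0.5 [-30.   4. 104.   0.  72. -32.]
13.025 [ 0.4897 -0.2208  0.09  ] yaw 1.81 z [ 2.2e-03 -9.0e-04 -1.0e+00] F [-4.24  2.55 11.91] M [0.75 0.83 0.03] 0.502 [-30.   4. 104.   0.  72. -32.]
```

View pics/w_side.png

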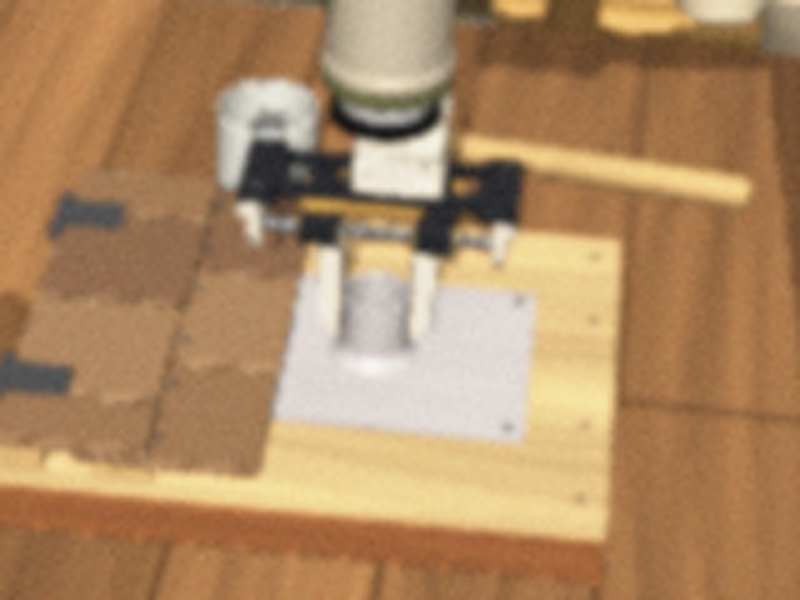

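The plate is unmoved (trailing corners still at (536,292) and (523,440)), the shingles are flat, and the push holds at about 12 N.

```bash
python3 -c "
from h import *
from station import manip
print(manip.sign_off());st()"
```

```text
the job is handed in; nothing more can be done
None
the job is handed in; nothing more can be done
```

I lifted the flashing off its post, carried it to the hatch and slid it in under the lower shingles. I handed the job in at about 13 s, with the gripper still holding the flashing and pressing it onto the board.

**Last checks**
- **Position and squareness:** in the side view both trailing corners read about −109.4 mm along the hatch, against −110 mm ideal. That puts the collar within about 1–2 mm of the hole and square to within about 1°.
- **Flatness:** the fingers stand within about 0.2° of vertical and at the height expected with the plate on the board. I did not re-measure the plate's own tilt after pressing.
- **Shingles and bystanders:** the shingles looked flat in the last picture. The tin and hammer showed no movement there. The bottle and spare shingles were out of that view, but the arm's path kept clear of them.
- **Push and grip:** the push held at about 12 N after the last move, with the jaws closed on the collar at a 60 N setting.

**What disagreed or went off plan**
- My first push was too hard: the wrist force reached about 43 N vertically and 22 N sideways for a moment. I eased it to 12 N, and the flashing had not shifted.
- The two cameras disagree by about 3 mm sideways across the hatch, and I aimed between them.
- The one trailing corner visible from above read 10 mm off sideways. The arm partly hid it, so I discounted that reading.

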